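# Hold the tea strainer ready over the mug under the hot-water tap

### The arm

A 6-joint arm with a two-finger parallel gripper is mounted at the origin on the work surface. World frame = base frame: x ahead of the robot, y to its left, z up, the work surface at z = 0. Lengths are in m, angles in rad, forces in N, time in s.
With the tool pointing down it reaches from about 0.25 to 0.775 m from the base axis. Payload 4 kg.
Tool frame: the origin (TCP) lies midway between the tips of the shut fingers; the grasp point (between the pads) lies 19 mm behind it (hold_point_z is the distance from the TCP to the grasp point, in m); y points along the fingers, x is the direction in which the jaws open and shut, and the axes are right-handed (so a half turn about y gives the same grasp; the last joint's range is limited). The gripper opens to 94 mm and grips with 3 to 60 N. Pads are 16 mm wide; open, the fingers measure 119 mm over their backs; the gripper's body (75 mm by 177 mm) begins 78 mm behind the grasp point.
Start: joints at [-1.323, 0.087, 1.371, -0, 1.684, -0.103], TCP at [0.189, -0.517, 0.206] pointing down, gripper open.
Joint ranges: [-3.1, 3.1], [-0.76, 2.03], [0.27, 2.55], [-1.08, 4.22], [0.17, 2.65], [-2.57, 2.57]. Speed limits (rad/s): [2.79, 2.79, 3.14, 3.14, 3.14, 3.14].

### API

Orientations are given as a 3x3 rotation matrix whose columns are the frame's x, y, z axes.
In Python, from cell import * gives the robot as it stands.
- The arm moves only by the shell command python3 -m handwheel 'ROWS' [OPENING] [FORCE]. ROWS is a JSON object of lists of equal length, an entry for each row: "xyz": the shift along the tool's x, y, z in cm, a list of three; "rotation": the turn, a rotation vector about the tool's x, y, z in degrees, a list of three. In form: {"xyz": [[x, y, z], ...], "rotation": [[wx, wy, wz], ...]}. A call has 1 to 20 rows; each row shifts and turns the pose as measured when the row begins, along the tool's axes as they then stand; what a row does not reach is not made up. A row lasts 1/10 s, in which the tool goes at most 50 mm and 8.59 degrees, less where a joint would pass 70% of its speed; a pose out of reach is approached as far as the arm can. A call is refused whole if a number of a shift passes 5 or a number of a turn 8.59, either way. A call with a gripper value outside its range is refused whole. OPENING is the closure, from -1 (fully open) to 1 (shut), so that 0 is half open, set as the call begins (- or left out, the last holds). The fingers move at their own pace and stop on an object; FORCE is the grip in N (left out, the last holds). Time passes only in rows, so rows that do not move let the fingers close. It gives the time, the measured TCP pose, the force and the opening at its end, in the units of the state.
- state(): the state, without advancing time (a new reading comes with each control period).
- grab_frame(name): name is "scene" or "top" or "wrist"; returns (picture, depth): 420x560x3 uint8, blue, green, red; 420x560 float32, m along the optical axis (not along the pixel's ray), 0 where there is no reading.
- camera_info(name): a dict with "vertical_fov" (degrees; the focal length in pixels is half the picture's height over the tangent of half this angle, whatever the lens; pixels are square), "cx", "cy" (the principal point, pixels), "D" ([k1, k2, p1, p2, k3] as OpenCV has them; the pictures are not rectified), "R" (3x3) and "t" (3): a world point X has camera coordinates R X + t; the wrist camera has in their place "mount" (4x4, takes a point from camera to tool coordinates, whose origin is the TCP and whose axes are the tool frame's). Camera axes: x right, y down, z forward; pixel columns grow to the right and rows downward; lengths in m; the calibration is good to about 2 mm. A picture is of the moment at which its call begins: read the wrist's pose just before it. camera_info takes no time and is no camera call.
- job_done(): hands the job in, once; it reports no verdict.
The state is a dict: "time": time; "qpos": joint angles; "qvel": joint speeds; "tau": joint torques, N m; "position": TCP position; "tcp_rot": TCP orientation; "ft_force": force on the tool from outside, world axes, zero at the start; "moment": the same for the moment, N m; "opening": opening from 0.0 (shut) to 1.0 (fully open).
Only numpy, scipy, OpenCV 4.12 (cv2) and the standard library are available. Lean on these libraries where they do the work, as an engineer would, in place of code of your own. Each camera call takes 0.05 s, during which the arm holds its last target. There are 200 camera calls.

### The job

Get ready to brew a mug of tea: slide the wooden board along the counter, without lifting it, until the mug standing on it is centred under the spout of the hot-water tap. Then take the tea strainer, carry it over the rack of glasses and finish holding it still, level and centred over the mug, about one centimetre above the rim and touching neither mug nor board. The program ends while you are still holding the strainer there; leave the mug upright in its place on the board and do not disturb the glasses and other things around.

Things in the scene. Friction and masses are not known exactly. Their poses are not given: they have to be found in the camera images.
- spout_tip (a point): Centre of the open lower end of the spout of the fixed hot-water tap, 230 mm above the counter. The tap is a steel swan neck: its column (38 mm thick, foot 64 mm across) stands about 160 mm beyond the tip, on the side away from the robot (the point's own +x points to the column, horizontally), the 20 mm neck arches to 358 mm height and comes down to the tip (24 mm across). Nothing hangs lower than the tip except the column.
- board: Loose wooden board, 120 (x) x 270 (y) x 12 mm, about 0.5 kg, flat on the counter; origin at the centre of its underside, z up. At its -y end the mug stands in a shallow round recess (a ring 6 mm high); at its +y end is a raised grip bar.
- board_handle (a point): Middle of the board's grip bar, at x 0, y +80 mm, z 52 mm of the board. The bar is 14 mm thick (along the board's x), 92 mm long (along y) and 16 mm high (44 to 60 mm above the counter), on a 14 mm post under each end (64 mm apart inside), open beneath. The point has the board's axes: grasp it from above, closing along the board's x.
- board_recess (a point): Centre of the round recess in the board, on the board's top face (x 0, y -80 mm, z 12 mm of the board). Ring inside diameter 76 mm.
- mug: White ceramic mug, 80 mm high, mouth 72 mm outer diameter, wall about 4 mm, loose, about 0.28 kg; stands in the board's recess. Origin at the centre of its underside, z up its axis; ear to its own +y. Its foot has some mm of play in the recess.
- mug_rim (a point): Centre of the mug's mouth, 80 mm above the mug's origin, 92 mm above the counter when the mug stands on the board.
- strainer: Steel tea strainer with a long straight handle, about 0.13 kg, standing level on the counter. Origin at the centre of the bowl's flat underside, z up its axis. Bowl: 76 mm across at its rim, 36 mm across at the bottom, 32 mm high. The handle runs from the bowl to its own -x, out to 196 mm from the origin; a foot at its very end (185 to 195 mm out) reaches down to the level of the bowl's underside.
- strainer_grip (a point): Grip point in the middle of the strainer's handle, at x -135 mm, z 27 mm of the strainer; axes as the strainer's. The handle is a flat steel bar 14 mm wide (along y) and 12 mm high (21 to 33 mm above the bowl's underside).
- rack: Fixed low black rack between strainer and tap, 300 (x) x 88 (y) x 35 mm high, origin at the centre of its underside. Three glasses stand in it in a row, their tops 105 mm above the counter.
- glass0: Drinking glass, 68 mm across, 100 mm high, loose in the rack, the one nearest the robot. Origin at the centre of its underside. Bystander.
- glass1: As glass0, the middle one.
- glass2: As glass0, the one farthest from the robot.
- sugar_jar: Jar with a steel cap, 70 mm across, 100 mm high. Origin under its centre. Bystander.
- espresso_cup: Small white cup, 60 mm across, 55 mm high. Origin under its centre. Bystander.
- coaster_box: Flat light wooden box, 80 x 80 x 30 mm. Origin under its centre. Bystander.
- syrup_bottle: Green bottle, 64 mm across, 200 mm high. Origin under its centre. Bystander.
- spoon: Spoon lying on the counter at the robot's left. Bystander.
Things that resemble listed ones, but are neither listed nor needed, are in the scene too. What is shaped like the mug but red is not meant.

How it is judged:
By the outcome, as a careful person would: the job done as asked, in the order asked, and still so for the second after the job is handed in, while the arm keeps its last pose, push and grip.
It also fails if it takes over 67 s, if anything falls off the work surface, if the arm or the gripper's body presses on something with over 40 N, if the wrist force passes 120 N, or if a joint passes its speed limit or range.

## Working session

There is one attempt and no reset: what is moved stays moved. The work goes in short steps, Python scripts to look and compute and a shell command to move; the robot and the scene stay as the last step left them, time stands still between calls to the robot, and variables do not carry over. Pictures are saved under pics/ and viewed, about 8 in all and at most 12, crops included, and the job is handed in when it is done.

```bash
ls; mkdir -p pics; python3 - <<'E'
from cell import *
import cv2,numpy as np
for n in("scene","top"):
    p,d=grab_frame(n); cv2.imwrite(f"pics/{n}0.png",p); np.save(f"pics/{n}0.npy",d)
    print(n,camera_info(n))
print(camera_info("wrist")); print(state())
E
```

```text
pics
scene {'vertical_fov': 56.46088494769207, 'cx': 273.75208237904303, 'cy': 208.59197957672254, 'D': array([-0.07423549,  0.        ,  0.        ,  0.        ,  0.        ]), 'R': array([[-0.56834609,  0.82263809,  0.01578891],
       [ 0.65462601,  0.46372795, -0.59701019],
       [-0.49844508, -0.32897258, -0.80207826]]), 't': array([ 0.2356164 , -0.24663907,  1.61726056])}
top {'vertical_fov': 51.68940166476174, 'cx': 280.0153516133836, 'cy': 218.2717530148201, 'D': array([-0.11388574,  0.        ,  0.        ,  0.        ,  0.        ]), 'R': array([[-0.06773748, -0.9977022 , -0.0013949 ],
       [-0.97633559,  0.0665745 , -0.2057587 ],
       [ 0.20537877, -0.01257568, -0.97860176]]), 't': array([0.07592474, 0.51107194, 1.62398456])}
{'vertical_fov': 62.95113747627303, 'cx': 283.7486624635329, 'cy': 207.94257049242154, 'D': array([-0.00818285,  0.        ,  0.        ,  0.        ,  0.        ]), 'mount': array([[ 9.99999883e-01, -3.99352948e-04, -2.73735066e-04,
        -1.99917751e-04],
       [ 1.66717079e-04, -2.46778882e-01,  9.69071801e-01,
        -1.79523190e-01],
   
[... 237 characters left out ...]
207580e+00,  9.20206969e-06,
        1.68360614e+00, -1.03091289e-01]), 'qvel': array([-0.00093996, -0.00091605, -0.00466668,  0.0004093 ,  0.00092089,
        0.00026591]), 'tau': array([ 2.25751239e-03, -3.41251945e+01, -3.03302872e+01,  7.19424058e-02,
        3.03787517e-02, -9.98526343e-05]), 'position': array([ 0.18887604, -0.51603256,  0.20442872]), 'tcp_rot': array([[ 3.43624224e-01, -4.77044276e-04,  9.39107110e-01],
       [-9.39105164e-01,  1.92378824e-03,  3.43624489e-01],
       [-1.97056731e-03, -9.99998036e-01,  2.13065500e-04]]), 'ft_force': array([-0.0158138 , -0.26407226, -0.04145926]), 'moment': array([-0.01277433, -0.05282876, -0.03469318]), 'opening': 0.9993598011990054}
```

View pics/scene0.png

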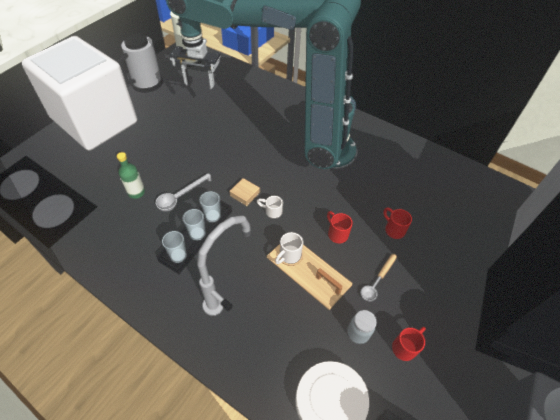

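View pics/top0.png

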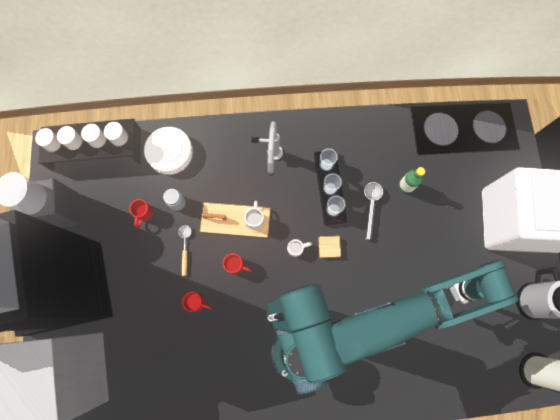

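The scene shows the tap (tip ≈ (246,230)), the board with the white mug (291,247), the steel strainer (167,200) and the glasses (175–210, 205–245). The top view shows the board (235,220), mug (254,218), strainer (374,190), glasses (328–336, 158–205) and tap (272,150). There are four strainer/mug lookalike candidates: the wood-handled ladle at scene (370,293)/top (185,250), which is the spoon-like item, and three red mugs. Neither is meant. Next I'll measure from depth.

```bash
cat > h.py <<'E'
from cell import *
import cv2,numpy as np
def K(i):
    f=210/np.tan(np.radians(i["vertical_fov"]/2)); return np.array([[f,0,i["cx"]],[0,f,i["cy"]],[0,0,1.]])
def pose(n,s=None):
    i=camera_info(n)
    if n!="wrist": return K(i),i["D"],i["R"],i["t"]
    M=i["mount"];Rt=np.array(s["tcp_rot"])@M[:3,:3]; c=np.array(s["tcp_rot"])@M[:3,3]+s["position"]
    return K(i),i["D"],Rt.T,-Rt.T@c
def rays(n,uv,s=None):
    k,D,R,t=pose(n,s); q=cv2.undistortPoints(np.array(uv,float).reshape(-1,1,2),k,D)[:,0]
    return -R.T@t, np.c_[q,np.ones(len(q))]@R     # centre, dirs (unit depth)
def plane(n,uv,z,s=None):
    c,d=rays(n,uv,s); return c+d*((z-c[2])/d[:,2])[:,None]
def cloud(n,d,s=None):
    v,u=np.mgrid[:420,:560]; c,r=rays(n,np.stack([u.ravel(),v.ravel()],1),s)
    P=c+r*d.reshape(-1,1); P[d.ravel()==0]=np.nan; return P.reshape(420,560,3)
def proj(n,X,s=None):
    k,D,R,t=pose(n,s); return cv2.projectPoints(np.array(X,float).reshape(-1,1,3),cv2.Rodrigues(R)[0],t,k,D)[0][:,0]
E
python3 - <<'E'
from h import *
np.set_printoptions(precision=4,suppress=True)
P={n:cloud(n,np.load(f"pics/{n}0.npy")) for n in("scene","top")}; I={n:cv2.imread(f"pics/{n}0.png") for n in P}
for n in P: print(n,"counter z", np.nanmedian(P[n][220:260,:][np.abs(P[n][220:260,:,2])<.02],0))
box={"tap":("scene",190,210,260,320),"strainer":("scene",150,168,215,215)}
# tap: high points
for n,b in(("scene",(190,210,260,320)),("top",(245,110,290,180))):
    u0,v0,u1,v1=b;Q=P[n][v0:v1,u0:u1].reshape(-1,3);Q=Q[Q[:,2]>.1]
    for lo,hi in((.1,.2),(.2,.24),(.24,.27),(.27,.3),(.3,.33),(.33,.37)):
        q=Q[(Q[:,2]>lo)&(Q[:,2]<hi)]
        if len(q)>2: print(n,"tap",lo,len(q),q[:,0].min(),np.median(q[:,0]),q[:,0].max(),"y",q[:,1].min(),np.median(q[:,1]),q[:,1].max())
# board
for n in P:
    hsv=cv2.cvtColor(I[n],cv2.COLOR_BGR2HSV);p=P[n]
    m=(hsv[...,0]>5)&(hsv[...,0]<28)&(hsv[...,1]>60)&(np.abs(p[...,2]-.012)<.008)
    k,l,st,_=cv2.connectedComponentsWithStats(m.astype(np.uint8))
    for j in range(1,k):
        if st[j,4]>600:
            uv=np.argwhere(l==j)[:,::-1]; X=plane(n,uv,.012)[:,:2]
            print(n,"board",st[j],np.median(p[l==j][:,2]),cv2.minAreaRect((X*1000).astype(np.float32)))
def circ(n,b,lo,hi,name):
    u0,v0,u1,v1=b;q=P[n][v0:v1,u0:u1].reshape(-1,3);q=q[(q[:,2]>lo)&(q[:,2]<hi)]
    if len(q)>5: print(n,name,len(q),q[:,2].max(),cv2.minEnclosingCircle((q[:,:2]*1000).astype(np.float32)),cv2.minAreaRect((q[:,:2]*1000).astype(np.float32)))
circ("top",(240,195,270,235),.08,.105,"mug");circ("scene",(270,228,308,268),.084,.105,"mug")
circ("top",(355,175,395,245),.012,.06,"strainer");circ("scene",(150,168,215,215),.012,.06,"strainer")
circ("top",(355,175,395,205),.024,.06,"bowl");
circ("top",(310,140,350,218),.09,.12,"glasses");circ("top",(310,140,355,230),.02,.05,"rack")
circ("top",(285,235,300,258),.03,.07,"cup");circ("top",(315,232,345,262),.02,.05,"box");circ("top",(400,165,428,195),.05,.25,"bottle")
for n,b in(("top",(195,195,230,230)),("scene",(310,260,350,300))):circ(n,b,.05,.075,"handle")
E
```

```text
scene counter z [0.486  0.0583 0.0018]
top counter z [ 0.4379  0.0106 -0.0013]
scene tap 0.1 448 0.6026679964344451 0.8139399110083849 0.8270091521952435 y -0.19645223108836257 0.056519562556738706 0.13202186613374672
scene tap 0.2 73 0.6438324548710759 0.8091025420869752 0.8162027398628261 y 0.038146688470319434 0.05129712102933304 0.07494193340832961
scene tap 0.24 100 0.6375428024082008 0.6586530271389451 0.8156776008589615 y 0.038932062340565954 0.058121042648670046 0.07596014742312762
scene tap 0.27 104 0.6436352877983256 0.8038512061290818 0.8152615104192751 y 0.035345264970907786 0.05232942981445107 0.07292080180849259
scene tap 0.3 143 0.6483344335907226 0.7898221108741479 0.8088833048024284 y 0.03675278284496797 0.05198353347737211 0.07156494506700062
scene tap 0.33 365 0.6656226353818786 0.7368664801549343 0.7926277574303744 y 0.03670457979188796 0.05498934281183787 0.06878469968064821
top tap 0.1 138 0.7846076441503558 0.806081098949748 0.822761684561664 y 0.024614632338728765 0.07689822678507888 0.12972871539959
top tap 0.2 15 0.6363068615831101 0.7964376035701191 0.80463
[... 2595 characters left out ...]
16113281) ((395.74920654296875, -140.59832763671875), (80.3008804321289, 80.45552062988281), 89.14098358154297)
top bottle 360 0.2056660416012348 ((624.576416015625, -479.3947448730469), 32.99644470214844) ((623.0523071289062, -478.03692626953125), (63.177860260009766, 58.77307891845703), 37.399478912353516)
top handle 85 0.06585496924500367 ((545.205078125, 297.9302673339844), 46.01016616821289) ((542.9566040039062, 298.27606201171875), (91.61965942382812, 15.60882568359375), 81.25674438476562)
scene handle 159 0.06620796240050497 ((547.1624145507812, 298.08062744140625), 46.389530181884766) ((546.5501098632812, 298.1734619140625), (92.42194366455078, 17.131433486938477), 80.11029052734375)
```

```bash
python3 - <<'E'
import cv2
a=cv2.imread("pics/scene0.png")[165:325,145:365];b=cv2.imread("pics/top0.png")[115:265,190:430]
a=cv2.resize(a,None,fx=3.2,fy=3.2,interpolation=2)[:, :];b=cv2.resize(b,None,fx=3.2,fy=3.2,interpolation=2)
cv2.imwrite("pics/c1.png",a);cv2.imwrite("pics/c2.png",b)
E
```

```text
(no output)
```

View pics/c1.png

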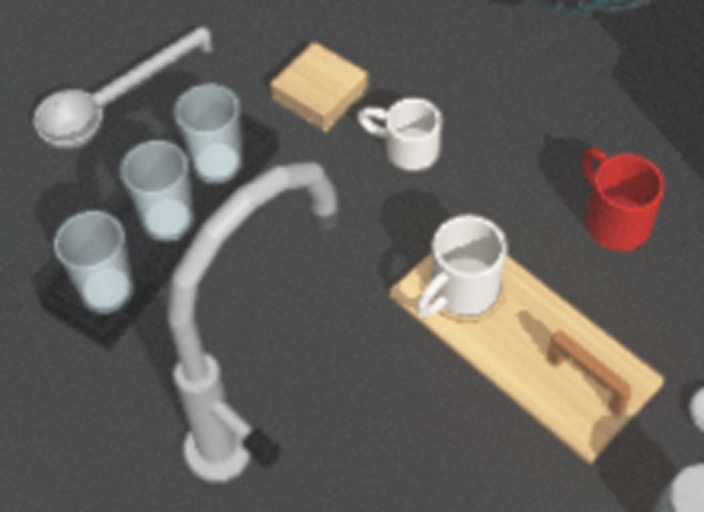

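The crop shows the white mug on the board at crop (468,262), with its ear pointing away from the robot. The all-steel strainer is at (68,118) with its handle towards the robot, and the spout's lower end is at (326,220). The heights, sizes and handle-to-recess distance (160 mm) match the description. 

Estimates:
- **Handle:** (0.545, 0.298), yaw −8.5°
- **Recess:** (0.521, 0.140)
- **Tip:** about (0.648, 0.065)
- **Strainer bowl:** (0.605, −0.339), yaw about −21.5°

Moving above the handle.

```bash
python3 -m handwheel '{"xyz":[[0,0,0],[0,0,0],[0,0,0],[0,0,0],[0,0,0],[0,0,0],[0,0,0],[0,0,0]],"rotation":[[0,-7.7,0],[0,-7.7,0],[0,-7.7,0],[0,-7.7,0],[0,-7.7,0],[0,-7.7,0],[0,-7.7,0],[0,-7.7,0]]}' -1 50
python3 -m handwheel '{"xyz":[[1.2,0,4.3],[1.2,0,4.3],[1.2,0,4.3],[1.2,0,4.3],[1.2,0,4.3],[1.2,0,4.3],[1.2,0,4.3],[1.2,0,4.3],[1.2,0,4.3],[1.2,0,4.3],[1.2,0,4.3],[1.2,0,4.3],[1.2,0,4.3],[1.2,0,4.3],[1.2,0,4.3],[1.2,0,4.3],[1.2,0,4.3],[1.2,0,4.3]],"rotation":[[0,0,0],[0,0,0],[0,0,0],[0,0,0],[0,0,0],[0,0,0],[0,0,0],[0,0,0],[0,0,0],[0,0,0],[0,0,0],[0,0,0],[0,0,0],[0,0,0],[0,0,0],[0,0,0],[0,0,0],[0,0,0]]}'
cat > go.py <<'E'
from h import *
import sys
from scipy.spatial.transform import Rotation as Ro
# go.py x y z zangle_deg : remaining shift (tool axes, cm) and turn (deg), for a tool pointing down
x,y,z,a=map(float,sys.argv[1:5]); a=np.radians(a); s=state(); R=np.array(s["tcp_rot"])
G=np.array([[np.sin(a),0,np.cos(a)],[-np.cos(a),0,np.sin(a)],[0,-1,0]])
np.set_printoptions(precision=2,suppress=True)
print("t",s["time"],"pos",np.round(s["position"],4),"f",s["ft_force"],"open",round(s["opening"],3))
print("shift cm",R.T@(np.array([x,y,z])-s["position"])*100,"turn",np.degrees(Ro.from_matrix(R.T@G).as_rotvec()),"shift in goal axes",G.T@(np.array([x,y,z])-s["position"])*100)
E
python3 go.py .545 .298 .12 81.5
```

```text
time: 0.9
position: [0.1882, -0.5133, 0.1985]
tcp_rot: [[0.995, -0.003, 0.101], [-0.101, 0.013, 0.995], [-0.005, -1.0, 0.012]]
ft_force: [0.4, -0.2, -0.1]
opening: 0.999
time: 2.7
position: [0.4861, 0.262, 0.2015]
tcp_rot: [[0.994, -0.008, 0.109], [-0.109, 0.02, 0.994], [-0.01, -1.0, 0.019]]
ft_force: [0.2, -0.4, 0.3]
opening: 0.999
t 2.7 pos [0.49 0.26 0.2 ] f [ 0.22 -0.39  0.3 ] open 0.999
shift cm [5.54 8.17 4.07] turn [-1.08  2.24 -0.59] shift in goal axes [5.29 8.15 4.43]
```

```bash
python3 -m handwheel '{"xyz":[[2.7,1.5,2.1],[2.7,1.5,2.1],[0,1.5,0],[0,0,0],[0,0,0]],"rotation":[[-0.5,1.1,-0.3],[-0.5,1.1,-0.3],[0,0,0],[0,0,0],[0,0,0]]}'
python3 go.py .545 .298 .033 81.5
python3 - <<'E'
from h import *
s=state();p,d=grab_frame("wrist");cv2.imwrite("pics/w1.png",p);P=cloud("wrist",d,s)
m=(P[...,2]>.05)&(P[...,2]<.075)&(abs(P[...,0]-.545)<.06)&(abs(P[...,1]-.298)<.07)
hsv=cv2.cvtColor(p,cv2.COLOR_BGR2HSV);m&=hsv[...,1]>60
k,l,st,_=cv2.connectedComponentsWithStats(m.astype(np.uint8));j=1+st[1:,4].argmax()
uv=np.argwhere(l==j)[:,::-1];print(len(uv),np.median(P[l==j][:,2]),cv2.minAreaRect((plane("wrist",uv,.06,s)[:,:2]*1000).astype(np.float32)))
E
```

```text
time: 3.2
position: [0.5447, 0.305, 0.1501]
tcp_rot: [[0.99, -0.006, 0.14], [-0.14, -0.001, 0.99], [-0.006, -1.0, -0.002]]
ft_force: [0.1, 0.0, -0.7]
opening: 1.002
t 3.2 pos [0.54 0.3  0.15] f [ 0.13  0.04 -0.67] open 1.002
shift cm [ 0.2  11.71 -0.67] turn [ 0.12  0.45 -0.35] shift in goal axes [ 0.14 11.71 -0.69]
1822 0.05991269967783827 ((546.3912353515625, 301.2435607910156), (91.35067749023438, 13.82413387298584), 81.12836456298828)
```

View pics/w1.png

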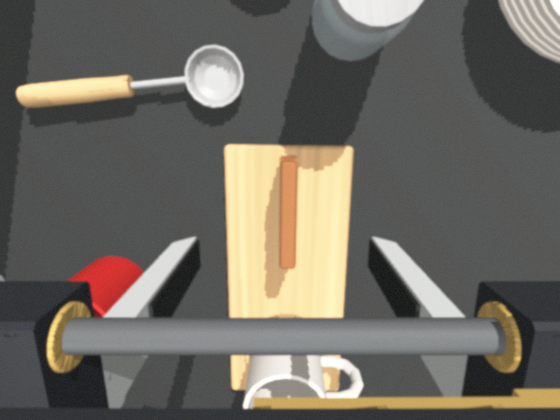

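The wrist view shows the bar at (288,212), centred between the open fingers, with the board beneath and the red mug clear on the left. The bar measures (0.5464, 0.3012), 91 × 14 mm at 60 mm height, which matches the description. Descending and gripping.

```bash
python3 -m handwheel '{"xyz":[[0.2,2.5,-0.2],[0,2.5,-0.2],[0,2.5,0],[0,2,0],[0,1.2,0],[0,0.5,0],[0,0,0]],"rotation":[[0,0.4,-0.3],[0,0.4,0],[0,0,0],[0,0,0],[0,0,0],[0,0,0],[0,0,0]]}' -0.2 50
python3 go.py .5464 .3012 .033 81.1
```

```text
time: 3.95
position: [0.5483, 0.2974, 0.0484]
tcp_rot: [[0.987, 0.017, 0.159], [-0.159, 0.006, 0.987], [0.016, -1.0, 0.008]]
ft_force: [-0.1, -0.1, -0.8]
opening: 0.6
t 3.95 pos [0.55 0.3  0.05] f [-0.07 -0.06 -0.79] open 0.6
shift cm [-0.27  1.54  0.33] turn [-0.48 -0.27  0.92] shift in goal axes [-0.24  1.54  0.34]
```

```bash
python3 -m handwheel '{"xyz":[[-0.2,1,0.3],[0,0.5,0],[0,0.2,0],[0,0,0]],"rotation":[[-0.4,-0.2,0.8],[0,0,0],[0,0,0],[0,0,0]]}' -0.2 50
python3 go.py .5464 .3012 .033 81.1
python3 -m handwheel '{"xyz":[[0,0,0],[0,0,0],[0,0,0],[0,0,0],[0,0,0],[0,0,0],[0,0,0],[0,0,0]],"rotation":[[0,0,0],[0,0,0],[0,0,0],[0,0,0],[0,0,0],[0,0,0],[0,0,0],[0,0,0]]}' 1 50
python3 go.py .5464 .3012 .033 81.1
python3 - <<'E'
from h import *
# tip and mug rim, fused: tip points x<.7, z .232-.27 in each stored view; mug rim by fresh frames
for n in("scene","top"):
    P=cloud(n,np.load(f"pics/{n}0.npy")).reshape(-1,3)
    for lo,hi in((.222,.245),(.245,.265),(.265,.285)):
        q=P[(P[:,2]>lo)&(P[:,2]<hi)&(abs(P[:,0]-.65)<.05)&(abs(P[:,1]-.06)<.05)]
        print(n,lo,len(q),q[:,:2].min(0).round(4),np.median(q[:,:2],0).round(4),q[:,:2].max(0).round(4))
p,d=grab_frame("scene");cv2.imwrite("pics/s2.png",p);P=cloud("scene",d);np.save("pics/s2.npy",d)
m=(abs(P[...,2]-.092)<.006)&(np.hypot(P[...,0]-.522,P[...,1]-.139)<.045)
q=P[m];print("rim",len(q),q[:,:2].min(0),q[:,:2].max(0),cv2.fitEllipse((q[:,:2]*1000).astype(np.float32)))
E
```

```text
time: 4.35
position: [0.549, 0.302, 0.0341]
tcp_rot: [[0.988, 0.007, 0.156], [-0.156, 0.004, 0.988], [0.006, -1.0, 0.005]]
ft_force: [0.3, 0.0, 0.1]
opening: 0.6
t 4.35 pos [0.55 0.3  0.03] f [0.27 0.02 0.08] open 0.6
shift cm [-0.25  0.11 -0.12] turn [-0.26 -0.05  0.37] shift in goal axes [-0.25  0.11 -0.12]
time: 5.15
position: [0.5488, 0.3025, 0.0349]
tcp_rot: [[0.988, 0.007, 0.156], [-0.156, 0.004, 0.988], [0.006, -1.0, 0.005]]
ft_force: [-0.2, 0.5, 0.4]
opening: 0.145
t 5.15 pos [0.55 0.3  0.03] f [-0.21  0.47  0.36] open 0.145
shift cm [-0.22  0.19 -0.17] turn [-0.31 -0.06  0.34] shift in goal axes [-0.22  0.19 -0.17]
scene 0.222 23 [0.6436 0.0563] [0.6568 0.0698] [0.6594 0.0749]
scene 0.245 42 [0.6375 0.0541] [0.6556 0.07  ] [0.6611 0.076 ]
scene 0.265 27 [0.6436 0.058 ] [0.6551 0.0707] [0.6609 0.0728]
top 0.222 8 [0.6357 0.0535] [0.6373 0.0627] [0.6418 0.0746]
top 0.245 17 [0.6338 0.0529] [0.6376 0.064 ] [0.6467 0.0742]
top 0.265 19 [0.6354 0.056 ] [0.6413 0.0665] [0.6482 0.0734]
rim 123 [0.4868114  0.10312404] [0.56439418 0.17483696] ((523.349609375, 139.3961944580078), (67.92416381835938, 68.54534912109375), 75.93251037597656)
```

```bash
python3 -m handwheel '{"xyz":[[0.3,0.03,-0.1],[0.8,0.03,-0.3],[1.2,0.03,-0.5],[1.2,0.03,-0.5],[1.2,0.03,-0.5],[0.8,0.03,-0.3],[0.3,0.02,-0.1],[0,0,0]],"rotation":[[0,0,0],[0,0,0],[0,0,0],[0,0,0],[0,0,0],[0,0,0],[0,0,0],[0,0,0]]}'
python3 go.py .6735 .2275 .0349 81.1
```

```text
time: 6.0
position: [0.5914, 0.2808, 0.0359]
tcp_rot: [[0.987, -0.019, 0.158], [-0.157, 0.022, 0.987], [-0.022, -1.0, 0.019]]
ft_force: [-1.6, -0.0, 0.2]
opening: 0.143
t 6.0 pos [0.59 0.28 0.04] f [-1.59 -0.04  0.15] open 0.143
shift cm [ 8.95 -0.17 -3.97] turn [-1.09 -0.16 -1.29] shift in goal axes [ 8.94  0.1  -3.99]
```

```bash
python3 -m handwheel '{"xyz":[[0.4,0.08,-0.2],[0.9,0.06,-0.4],[1.3,0.06,-0.6],[1.3,0.06,-0.6],[1.3,0.06,-0.6],[1.3,0.06,-0.6],[0.9,0.06,-0.4],[0.5,0.05,-0.2],[0.2,0.02,-0.1],[0,0,0]],"rotation":[[-0.5,0,-0.6],[-0.5,0,-0.6],[-0.1,0,-0.2],[-0.1,0,-0.2],[-0.1,0,-0.2],[-0.1,0,-0.2],[0,0,0],[0,0,0],[0,0,0],[0,0,0]]}'
python3 go.py .6735 .2275 .0349 81.1
```

```text
time: 7.0
position: [0.6531, 0.2461, 0.0356]
tcp_rot: [[0.988, -0.014, 0.155], [-0.155, 0.015, 0.988], [-0.016, -1.0, 0.013]]
ft_force: [-1.6, -0.5, -0.2]
opening: 0.144
t 7.0 pos [0.65 0.25 0.04] f [-1.63 -0.46 -0.2 ] open 0.144
shift cm [ 2.3   0.01 -1.52] turn [-0.74 -0.03 -0.94] shift in goal axes [ 2.3   0.07 -1.52]
```

```bash
python3 -m handwheel '{"xyz":[[0.4,0.06,-0.3],[0.8,0.05,-0.5],[0.8,0.05,-0.5],[0.5,0.05,-0.4],[0.3,0.03,-0.2],[0.1,0.02,-0.1],[0,0,0],[0,0,0]],"rotation":[[-0.4,0,-0.5],[-0.4,0,-0.5],[-0.1,0,-0.1],[0,0,0],[0,0,0],[0,0,0],[0,0,0],[0,0,0]]}'
python3 go.py .6735 .2275 .0349 81.1
cat > look.py <<'E'
from h import *
import sys
t=sys.argv[1]
for n in("scene","top"):
    p,d=grab_frame(n);cv2.imwrite(f"pics/{n}{t}.png",p);P=cloud(n,d);np.save(f"pics/{n}{t}.npy",d)
    hsv=cv2.cvtColor(p,cv2.COLOR_BGR2HSV)
    m=(abs(P[...,2]-.091)<.008)&(np.hypot(P[...,0]-.648,P[...,1]-.064)<.06)&(hsv[...,1]<60)
    q=P[m]
    if len(q)>5: print(n,"rim",len(q),q[:,:2].min(0).round(4),q[:,:2].max(0).round(4),cv2.fitEllipse((q[:,:2]*1000).astype(np.float32)))
    m=(hsv[...,0]>5)&(hsv[...,0]<28)&(hsv[...,1]>60)&(np.abs(P[...,2]-.012)<.008)&(np.hypot(P[...,0]-.66,P[...,1]-.14)<.17)
    uv=np.argwhere(m)[:,::-1]; print(n,"board",len(uv),cv2.minAreaRect((plane(n,uv,.012)[:,:2]*1000).astype(np.float32)))
E
python3 look.py 3; python3 - <<'E'
import cv2
a=cv2.imread("pics/scene3.png")[165:325,145:365];b=cv2.imread("pics/top3.png")[115:245,180:400]
cv2.imwrite("pics/c3.png",cv2.resize(cv2.vconcat([a,b]),None,fx=2.05,fy=2.05,interpolation=2))
E
```

```text
time: 7.8
position: [0.6725, 0.2317, 0.0351]
tcp_rot: [[0.988, -0.008, 0.151], [-0.151, 0.01, 0.988], [-0.009, -1.0, 0.009]]
ft_force: [-3.7, 1.0, 2.7]
opening: 0.14
t 7.8 pos [0.67 0.23 0.04] f [-3.75  1.    2.67] open 0.14
shift cm [ 0.16  0.02 -0.4 ] turn [-0.52  0.21 -0.53] shift in goal axes [ 0.16  0.02 -0.4 ]
scene rim 147 [0.6089 0.033 ] [0.695  0.1057] ((646.7991943359375, 68.60102081298828), (67.49687957763672, 72.59376525878906), 78.02606201171875)
scene board 1477 ((659.0906372070312, 148.5474090576172), (271.379150390625, 121.78128814697266), 80.07577514648438)
top rim 62 [0.6063 0.0355] [0.6777 0.1021] ((641.647705078125, 69.04161834716797), (66.5987777709961, 68.30799865722656), 84.21157836914062)
top board 646 ((649.22021484375, 116.67434692382812), (206.39987182617188, 126.37010955810547), 80.4732894897461)
```

View pics/c3.png

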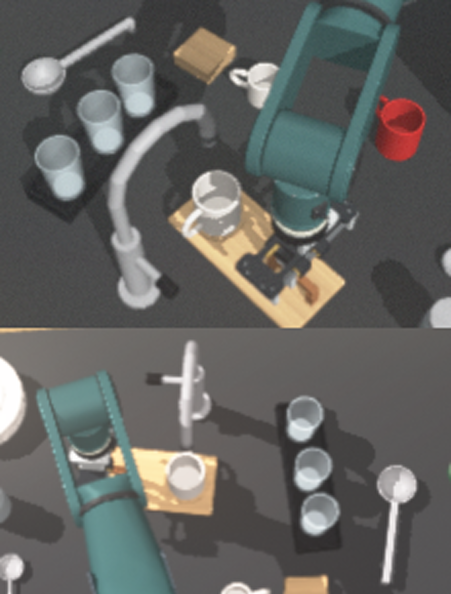

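The mug is nearly under the tip: rim about (0.645, 0.069) against the tip at (0.6475, 0.064). It stands upright in the recess. One small nudge, then re-measure.

```bash
python3 -m handwheel '{"xyz":[[0.2,0,-0.3],[0.3,0,-0.3],[0.2,0,-0.2],[0,0,0],[0,0,0]],"rotation":[[-0.2,0,-0.2],[-0.2,0,-0.2],[0,0,0],[0,0,0],[0,0,0]]}'
python3 go.py .6755 .2265 .0349 81.1
python3 look.py 4
```

```text
time: 8.4
position: [0.6765, 0.2267, 0.035]
tcp_rot: [[0.989, -0.005, 0.148], [-0.148, 0.009, 0.989], [-0.006, -1.0, 0.008]]
ft_force: [-2.0, 1.9, 2.7]
opening: 0.148
t 8.4 pos [0.68 0.23 0.04] f [-2.04  1.87  2.68] open 0.148
shift cm [-0.09  0.01 -0.03] turn [-0.45  0.38 -0.34] shift in goal axes [-0.09  0.01 -0.03]
scene rim 149 [0.6149 0.0277] [0.6995 0.0984] ((651.2250366210938, 63.56266403198242), (67.08425903320312, 71.68611145019531), 79.37581634521484)
scene board 1476 ((663.7515869140625, 142.7904815673828), (272.2904968261719, 122.21668243408203), 81.30073547363281)
top rim 64 [0.6112 0.0311] [0.6807 0.0984] ((646.606201171875, 63.894588470458984), (67.20830535888672, 67.4534683227539), 37.797916412353516)
top board 653 ((653.77294921875, 111.91897583007812), (207.53956604003906, 122.86823272705078), 80.25548553466797)
```

Centred to about 2 mm. Releasing, rising and retracting towards the robot before turning for the strainer.

```bash
python3 -m handwheel '{"xyz":[[0,0,0],[0,0,0],[0,0,0],[0,0,0],[0,-1,0],[0,-2,0],[0,-4,0],[0,-4,0],[0,-4,0],[0,-4,0],[-1,-1,0],[-4,0,0],[-4.5,0,0],[-4.5,0,0],[-4.5,0,0],[-4.5,0,0],[-4.5,0,0],[0,0,0]],"rotation":[[0,0,0],[0,0,0],[0,0,0],[0,0,0],[0,0,0],[0,0,0],[0,0,0],[0,0,0],[0,0,0],[0,0,0],[0,0,0],[0,0,0],[0,0,0],[0,0,0],[0,0,0],[0,0,0],[0,0,0],[0,0,0]]}' -0.2 50
python3 -m handwheel '{"xyz":[[0,0,0],[0,0,0],[0,0,0],[0,0,0],[0,0,0],[0,0,0],[0,0,0],[0,0,0],[0,0,0],[0,0,0]],"rotation":[[0,-7.7,0],[0,-7.7,0],[0,-7.7,0],[0,-7.7,0],[0,-7.7,0],[0,-7.7,0],[0,-7.7,0],[0,-7.7,0],[0,-7.7,0],[0,-7.7,0]]}'
python3 go.py .479 -.2895 .2 158.5
```

```text
time: 10.3
position: [0.3921, 0.2622, 0.2364]
tcp_rot: [[0.989, -0.008, 0.149], [-0.149, 0.003, 0.989], [-0.008, -1.0, 0.002]]
ft_force: [0.4, -0.3, -0.0]
opening: 0.603
time: 11.3
position: [0.39, 0.259, 0.2277]
tcp_rot: [[0.315, -0.012, -0.949], [0.949, -0.003, 0.315], [-0.007, -1.0, 0.011]]
ft_force: [0.4, 0.4, -0.5]
opening: 0.6
t 11.3 pos [0.39 0.26 0.23] f [ 0.39  0.36 -0.52] open 0.6
shift cm [-49.23   2.81 -25.78] turn [-0.61  3.12 -0.39] shift in goal axes [-47.77   2.77 -28.39]
```

```bash
python3 -m handwheel '{"xyz":[[-3.7,0.2,-2],[-3.7,0.2,-2],[-3.7,0.2,-2],[-3.7,0.2,-2],[-3.7,0.2,-2],[-3.7,0.2,-2],[-3.7,0.2,-2],[-3.7,0.2,-2],[-3.7,0.2,-2],[-3.7,0.2,-2],[-3.7,0.2,-2],[-3.7,0.2,-2],[-3,0,-1.5],[0,0,0]],"rotation":[[-0.3,1,-0.2],[-0.3,1,-0.2],[0,1,0],[0,0,0],[0,0,0],[0,0,0],[0,0,0],[0,0,0],[0,0,0],[0,0,0],[0,0,0],[0,0,0],[0,0,0],[0,0,0]]}'
python3 go.py .479 -.2895 .15 158.5
```

```text
time: 12.7
position: [0.4601, -0.2992, 0.1887]
tcp_rot: [[0.363, -0.008, -0.932], [0.932, -0.0, 0.363], [-0.003, -1.0, 0.007]]
ft_force: [0.3, -0.4, 0.1]
opening: 0.598
t 12.7 pos [ 0.46 -0.3   0.19] f [ 0.26 -0.4   0.13] open 0.598
shift cm [ 1.61  3.86 -1.44] turn [-0.42  0.23 -0.17] shift in goal axes [ 1.6   3.87 -1.4 ]
```

```bash
python3 -m handwheel '{"xyz":[[1.3,1.5,-1.2],[0.4,0.8,-0.4],[0,0,0],[0,0,0]],"rotation":[[-0.3,0.2,-0.1],[0,0,0],[0,0,0],[0,0,0]]}' >/dev/null
python3 - <<'E'
from h import *
s=state();p,d=grab_frame("wrist");cv2.imwrite("pics/w2.png",p);P=cloud("wrist",d,s)
print(s["position"])
m=(P[...,2]>.02)&(P[...,2]<.045)&(np.hypot(P[...,0]-.479,P[...,1]+.29)<.05)
m&=p.min(2)>70
k,l,st,_=cv2.connectedComponentsWithStats(m.astype(np.uint8));j=1+st[1:,4].argmax()
uv=np.argwhere(l==j)[:,::-1];X=plane("wrist",uv,.033,s)[:,:2]
print(st[j],np.median(P[l==j][:,2]),cv2.minAreaRect((X*1000).astype(np.float32)),cv2.fitLine(X.astype(np.float32),2,0,.01,.01).ravel())
# bowl
m=(P[...,2]>.015)&(P[...,2]<.045)&(np.hypot(P[...,0]-.605,P[...,1]+.339)<.055)
q=P[m]
if len(q)>9:print("bowl",len(q),q[:,2].max(),cv2.minEnclosingCircle((q[:,:2]*1000).astype(np.float32)))
m=(P[...,2]>.09)&(P[...,2]<.12)&(P[...,1]>-.23);q=P[m]
if len(q)>9:print("glass",len(q),q.min(0),q.max(0))
E
```

```text
[ 0.47986271 -0.28900281  0.16238574]
[ 246  152   31  100 1475] 0.03287840837641154 ((474.3431091308594, -309.3127746582031), (14.329802513122559, 94.86061096191406), 77.37943267822266) [ 0.9754057  -0.22041722  0.47302154 -0.30886716]
bowl 922 0.03535017306745736 ((597.15966796875, -338.5479431152344), 47.24414825439453)
glass 2778 [ 0.51292566 -0.20751619  0.09002436] [ 0.57749492 -0.14038104  0.10709858]
```

View pics/w2.png

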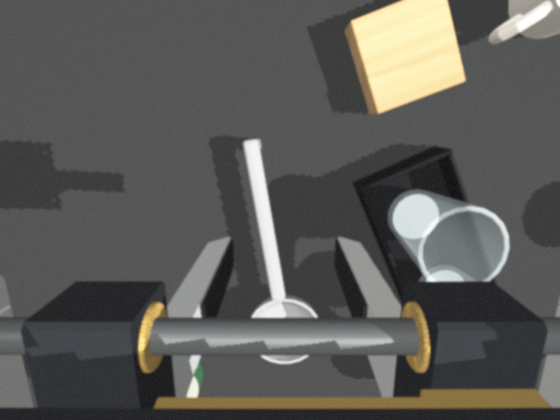

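The wrist view shows the handle running from tail (252,142) to bowl (285,330) between the fingers, with glass0 well to the right. The handle line corrects the strainer yaw to −12.7°. Its top is at 33 mm and it is 14 mm wide, as described. Checking the tail distance, then descending.

```bash
python3 - <<'E'
from h import *
s=state();d=np.array([.9754,-.2204]);t=plane("wrist",[[252,140]],.033,s)[0];print("tail",t,"grip from tail",t[:2]+d*.061,"bowl",t[:2]+d*.196)
E
python3 go.py .4714 -.3088 .010 167.3
```

```text
tail [ 0.41744568 -0.29460002  0.033     ] grip from tail [ 0.47694508 -0.30804442] bowl [ 0.60862408 -0.33779842]
t 13.15 pos [ 0.48 -0.29  0.16] f [0.64 0.13 0.26] open 0.601
shift cm [-2.15 15.25 -0.04] turn [-0.36 -8.89  0.01] shift in goal axes [-2.12 15.25  0.39]
```

```bash
python3 -m handwheel '{"xyz":[[-1.1,1,0],[-1.1,1,0],[0,3,0],[0,3,0],[0,1.5,0],[0,1,0],[0,0,0]],"rotation":[[-0.2,-4.5,0],[-0.2,-4.5,0],[0,0,0],[0,0,0],[0,0,0],[0,0,0],[0,0,0]]}' -0.2 50
python3 go.py .475 -.3092 .010 167.3
```

```text
time: 13.85
position: [0.4747, -0.3113, 0.0624]
tcp_rot: [[0.207, 0.011, -0.978], [0.978, -0.01, 0.207], [-0.007, -1.0, -0.013]]
ft_force: [-0.9, -0.1, -0.2]
opening: 0.601
t 13.85 pos [ 0.47 -0.31  0.06] f [-0.88 -0.09 -0.24] open 0.601
shift cm [0.25 5.24 0.08] turn [ 0.75  0.73 -0.42] shift in goal axes [0.21 5.24 0.01]
```

```bash
python3 -m handwheel '{"xyz":[[0.2,1.5,0],[0,1.5,0],[0,1.2,0],[0,0.7,0],[0,0.4,0],[0,0,0]],"rotation":[[0.7,0.7,-0.4],[0,0,0],[0,0,0],[0,0,0],[0,0,0],[0,0,0]]}'
python3 go.py .475 -.3092 .010 167.3
```

```text
time: 14.45
position: [0.477, -0.3104, 0.0078]
tcp_rot: [[0.22, 0.004, -0.976], [0.976, -0.003, 0.22], [-0.002, -1.0, -0.004]]
ft_force: [0.1, 1.0, 0.9]
opening: 0.599
t 14.45 pos [ 0.48 -0.31  0.01] f [0.15 1.05 0.93] open 0.599
shift cm [ 0.07 -0.22  0.22] turn [ 0.24  0.01 -0.12] shift in goal axes [ 0.07 -0.22  0.22]
```

```bash
python3 -m handwheel '{"xyz":[[0,0,0],[0,0,0],[0,0,0],[0,0,0],[0,0,0],[0,0,0],[0,0,0],[0,0,0]],"rotation":[[0.1,0,0],[0,0,0],[0,0,0],[0,0,0],[0,0,0],[0,0,0],[0,0,0],[0,0,0]]}' 1 55
python3 go.py .475 -.3092 .160 167.3
python3 -m handwheel '{"xyz":[[0,-0.5,0],[0,-1,0],[0,-2,0],[0,-3,0],[0,-3,0],[0,-3,0],[0,-3,0],[0,-1,0],[0,-0.5,0],[0,0,0]],"rotation":[[0,0,0],[0,0,0],[0,0,0],[0,0,0],[0,0,0],[0,0,0],[0,0,0],[0,0,0],[0,0,0],[0,0,0]]}'
python3 go.py .475 -.3092 .160 167.3
```

```text
time: 15.25
position: [0.4783, -0.3113, 0.0099]
tcp_rot: [[0.22, 0.005, -0.976], [0.976, -0.005, 0.22], [-0.004, -1.0, -0.006]]
ft_force: [0.8, 0.4, -0.6]
opening: 0.143
t 15.25 pos [ 0.48 -0.31  0.01] f [ 0.79  0.35 -0.55] open 0.143
shift cm [  0.08 -15.01   0.27] turn [ 0.34  0.01 -0.21] shift in goal axes [  0.13 -15.01   0.36]
time: 16.25
position: [0.4755, -0.3092, 0.188]
tcp_rot: [[0.22, 0.001, -0.976], [0.976, -0.002, 0.22], [-0.002, -1.0, -0.001]]
ft_force: [1.2, -0.3, -1.4]
opening: 0.144
t 16.25 pos [ 0.48 -0.31  0.19] f [ 1.22 -0.3  -1.37] open 0.144
shift cm [-0.    2.8   0.05] turn [ 0.07  0.   -0.11] shift in goal axes [-0.01  2.8   0.05]
```

```bash
cat > bowl.py <<'E'
from h import *
import sys
t=sys.argv[1];s=state();R=np.array(s["tcp_rot"]);o=np.array(s["position"]);zs=-R[:,2]
g=o+zs*.135; zr=o[2]-.009
print("expected bowl",g.round(4),"underside",zr)
for n in("scene","top"):
    p,d=grab_frame(n);cv2.imwrite(f"pics/{n}{t}.png",p);P=cloud(n,d)
    m=(P[...,2]>zr+.004)&(P[...,2]<zr+.045)&(np.hypot(P[...,0]-g[0],P[...,1]-g[1])<.05)
    q=P[m];rm=q[abs(q[:,2]-zr-.032)<.006]
    if len(rm)>8: print(n,"rim",len(rm),"z",np.percentile(q[:,2],[5,50,95]).round(4),"c",np.mean([rm.min(0),rm.max(0)],0).round(4),"ext",(rm.max(0)-rm.min(0)).round(4),cv2.fitEllipse((rm[:,:2]*1000).astype(np.float32)))
E
python3 bowl.py 5; python3 -c "
import cv2
a=cv2.imread('pics/scene5.png')[100:300,90:330];b=cv2.imread('pics/top5.png')[120:300,240:480]
cv2.imwrite('pics/c5.png',cv2.resize(cv2.vconcat([a,b]),None,fx=1.57,fy=1.57,interpolation=2))"
```

```text
expected bowl [ 0.6072 -0.3389  0.1882] underside 0.17900729567294052
scene rim 116 z [0.1838 0.1998 0.2127] c [ 0.5997 -0.3391  0.2101] ext [0.0821 0.075  0.0098] ((603.4469604492188, -338.8453369140625), (69.82564544677734, 77.66777038574219), 67.61592864990234)
top rim 24 z [0.1841 0.1931 0.2097] c [ 0.6024 -0.3315  0.2087] ext [0.0747 0.0611 0.0068] ((601.9137573242188, -337.3484191894531), (70.87532806396484, 76.50959014892578), 92.39676666259766)
```

View pics/c5.png

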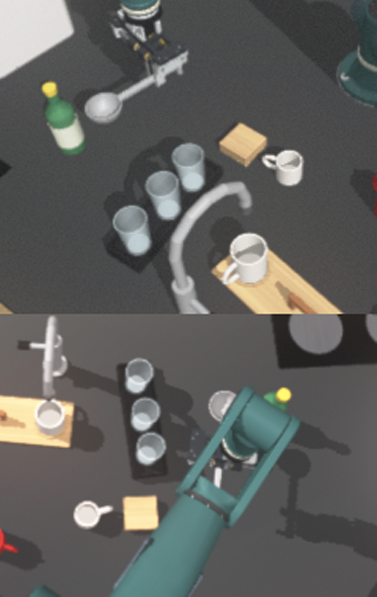

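The strainer is held level, clear of glasses and bottle. The bowl is at about (0.604, −0.339), which is 0.130 m ahead of the TCP. Now carrying it over the rack.

```bash
python3 -m handwheel '{"xyz":[[1,0,0.1],[2,0,0.2],[3,0,0.3],[3,0,0.3],[3,0,0.3],[3,0,0.3],[3,0,0.3],[3,0,0.3],[3,0,0.3],[2,0,0.2],[1,0,0.1],[0,0,0]],"rotation":[[0,0,0],[0,0,0],[0,0,0],[0,0,0],[0,0,0],[0,0,0],[0,0,0],[0,0,0],[0,0,0],[0,0,0],[0,0,0],[0,0,0]]}'
python3 go.py .5215 .0926 .150 167.3
```

```text
time: 17.55
position: [0.4989, -0.019, 0.1672]
tcp_rot: [[0.219, -0.036, -0.975], [0.976, 0.018, 0.219], [0.01, -0.999, 0.039]]
ft_force: [0.6, 0.1, -2.1]
opening: 0.14
t 17.55 pos [ 0.5  -0.02  0.17] f [ 0.6   0.14 -2.15] open 0.14
shift cm [11.37  1.84  0.17] turn [-2.23  0.04  0.58] shift in goal axes [11.39  1.72  0.25]
```

```bash
python3 -m handwheel '{"xyz":[[0.5,0,0],[1.5,0.1,0],[2.5,0.1,0],[2.5,0.1,0],[2,0.1,0],[1.5,0,0],[0.6,0,0],[0,0,0],[0,0,0]],"rotation":[[-1,0,0.3],[-1,0,0.3],[-0.3,0,0.1],[-0.2,0,0.1],[-0.2,0,0],[0,0,0],[0,0,0],[0,0,0],[0,0,0]]}'
python3 go.py .5215 .0926 .150 167.3
```

```text
time: 18.45
position: [0.5234, 0.0864, 0.1602]
tcp_rot: [[0.231, 0.008, -0.973], [0.973, -0.012, 0.231], [-0.01, -1.0, -0.01]]
ft_force: [0.4, -0.8, -1.1]
opening: 0.141
t 18.45 pos [0.52 0.09 0.16] f [ 0.4  -0.77 -1.12] open 0.141
shift cm [0.57 1.01 0.34] turn [ 0.58 -0.63 -0.55] shift in goal axes [0.56 1.02 0.33]
```

```bash
python3 -m handwheel '{"xyz":[[0.3,1,0.2],[0.2,0.8,0.1],[0,0.4,0],[0,0,0],[0,0,0]],"rotation":[[0.4,-0.5,-0.4],[0.1,0,-0.1],[0,0,0],[0,0,0],[0,0,0]]}'
python3 go.py .5215 .0926 .135 167.3; python3 bowl.py 6; python3 - <<'E'
from h import *
a=cv2.imread('pics/scene6.png')[170:320,180:380]
cv2.imwrite('pics/c6.png',cv2.resize(a,None,fx=3.5,fy=3.5,interpolation=2))
print(proj("scene",[[.648,.064,.092],[.648,.064,.135+.023]]))
E
```

```text
time: 18.95
position: [0.521, 0.0896, 0.1353]
tcp_rot: [[0.225, -0.001, -0.974], [0.974, -0.001, 0.225], [-0.002, -1.0, 0.001]]
ft_force: [0.7, 0.1, -1.4]
opening: 0.147
t 18.95 pos [0.52 0.09 0.14] f [ 0.71  0.05 -1.44] open 0.147
shift cm [0.3  0.03 0.02] turn [-0.05 -0.31 -0.09] shift in goal axes [0.3  0.03 0.02]
expected bowl [0.6525 0.0592 0.1352] underside 0.12634723870900252
scene rim 124 z [0.1314 0.1453 0.1593] c [0.6456 0.0576 0.1578] ext [0.0845 0.0751 0.01  ] ((649.2491455078125, 58.839107513427734), (70.72724151611328, 76.8895263671875), 68.4955062866211)
[[248.16795168 258.18792771]
 [247.32956379 247.07278872]]
```

View pics/c6.png

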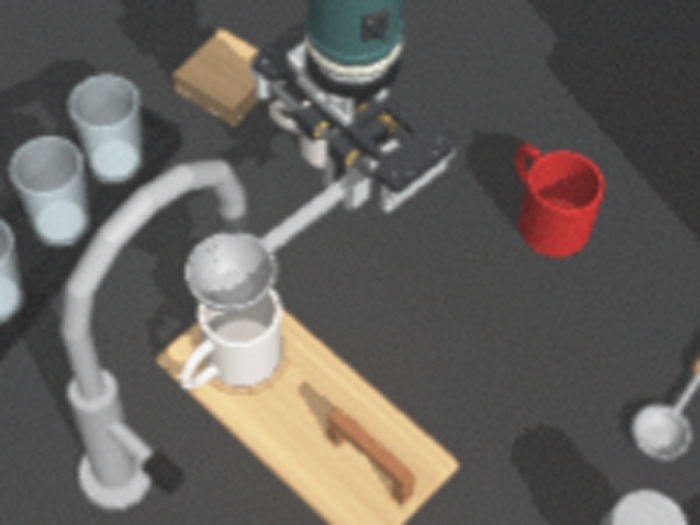

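The crop shows the bowl at (231,270) above the mug at (241,330), held level, with the spout just behind it and the board in place. The bowl needs about 5 mm in +y, then 2.4 cm down.

```bash
python3 -m handwheel '{"xyz":[[0.3,0,-0.1],[0.2,0.5,0],[0,0.8,0],[0,0.6,0],[0,0.3,0],[0,0,0],[0,0,0]],"rotation":[[0,-0.2,0],[0,0,0],[0,0,0],[0,0,0],[0,0,0],[0,0,0],[0,0,0]]}'
python3 go.py .5215 .0936 .112 167.3; python3 bowl.py 7; python3 look.py 8
```

```text
time: 19.75
position: [0.5236, 0.095, 0.1119]
tcp_rot: [[0.221, -0.0, -0.975], [0.975, -0.001, 0.221], [-0.001, -1.0, -0.0]]
ft_force: [0.2, 0.5, -1.2]
opening: 0.143
t 19.75 pos [0.52 0.1  0.11] f [ 0.22  0.47 -1.21] open 0.143
shift cm [-0.18 -0.01  0.17] turn [ 0.   -0.05 -0.07] shift in goal axes [-0.18 -0.01  0.17]
expected bowl [0.6552 0.0652 0.1119] underside 0.10287505844526827
scene rim 129 z [0.1076 0.1209 0.1364] c [0.6482 0.0631 0.1348] ext [0.0841 0.0764 0.0118] ((651.8350219726562, 64.75596618652344), (70.56153869628906, 77.49932098388672), 69.72235870361328)
scene rim 80 [0.6223 0.0423] [0.7031 0.0995] ((658.5363159179688, 72.29885864257812), (43.276824951171875, 72.4895248413086), 58.51777648925781)
scene board 2175 ((663.1422729492188, 143.82839965820312), (272.0090637207031, 123.56201934814453), 80.80096435546875)
top board 606 ((657.4319458007812, 142.5980224609375), (271.1649475097656, 123.48983764648438), 80.23027038574219)
```

```bash
python3 -m handwheel '{"xyz":[[-0.1,0,0],[0,0,0],[0,0,0]],"rotation":[[0,0,0],[0,0,0],[0,0,0]]}'
python3 bowl.py 9; python3 -c "
import cv2
cv2.imwrite('pics/c9.png',cv2.resize(cv2.imread('pics/scene9.png')[165:325,145:365],None,fx=3.4,fy=3.4,interpolation=2))"
```

```text
time: 20.25
position: [0.5241, 0.0939, 0.1131]
tcp_rot: [[0.221, 0.002, -0.975], [0.975, -0.001, 0.221], [-0.001, -1.0, -0.002]]
ft_force: [0.4, -1.0, -1.2]
opening: 0.146
expected bowl [0.6558 0.0641 0.1134] underside 0.10412086419783156
scene rim 119 z [0.1088 0.1225 0.1378] c [0.6501 0.0632 0.1357] ext [0.0839 0.0753 0.011 ] ((652.4913330078125, 63.52509689331055), (70.97906494140625, 76.51787567138672), 73.71819305419922)
```

View pics/c9.png

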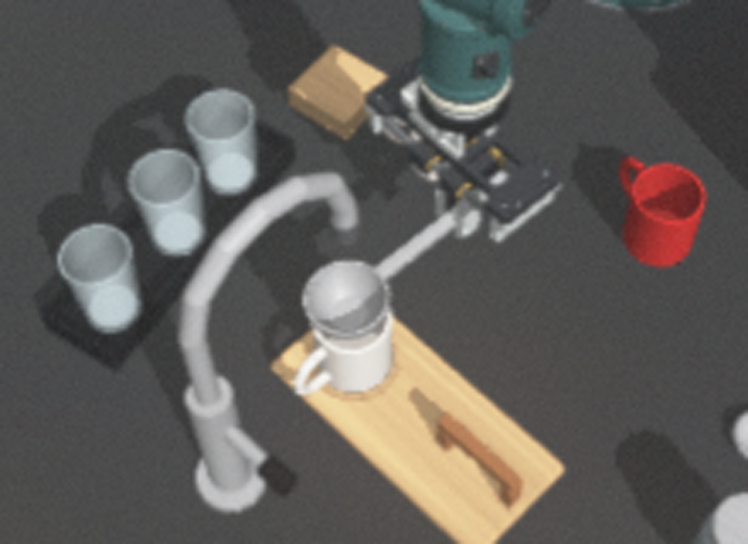

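The bowl sits level just over the mug at crop (346,300), with glasses and board undisturbed. One small trim (2 mm back, 1 mm down), then hand in.

```bash
python3 -m handwheel '{"xyz":[[0,0.15,0.25],[0,0,0],[0,0,0],[0,0,0],[0,0,0]],"rotation":[[0,0,0],[0,0,0],[0,0,0],[0,0,0],[0,0,0]]}'
python3 bowl.py 10
```

```text
time: 20.85
position: [0.5213, 0.0945, 0.1113]
tcp_rot: [[0.221, 0.002, -0.975], [0.975, -0.001, 0.221], [-0.001, -1.0, -0.002]]
ft_force: [-0.3, -0.3, -1.4]
opening: 0.143
expected bowl [0.6529 0.0647 0.1116] underside 0.10233901813506553
scene rim 126 z [0.1073 0.1212 0.1361] c [0.646  0.0637 0.1336] ext [0.0841 0.0758 0.0103] ((649.2992553710938, 64.20592498779297), (71.12641906738281, 77.07970428466797), 75.15254211425781)
top rim 11 z [0.1109 0.1267 0.1331] c [0.6677 0.0613 0.1316] ext [0.0207 0.0674 0.004 ] ((644.9000854492188, 61.272979736328125), (71.7109146118164, 80.46009063720703), 130.9129638671875)
```

```bash
python3 -c "
from cell import *
print(job_done()); s=state(); print(s['time'],s['position'],s['ft_force'])"
```

```text
the job is handed in; nothing more can be done
None
the job is handed in; nothing more can be done
```

I slid the board by its grip bar until the mug stood under the spout. Then I carried the strainer over the glasses and handed the job in at about 21 s, still holding it over the mug.

**Mug and board:** After the slide, the mug rim was at about (0.649, 0.064) m against the spout tip at about (0.6475, 0.064) m, so about 2 mm off. I re-measured the board at the end and it was within about 1 mm of where I left it. The mug looked upright.

**Strainer:** The bowl was at about (0.649–0.653, 0.064) m, level to within about 0.2° by the tool pose. Its underside was at about 102 mm, which is 10 mm above the rim. The force reading was only the strainer's own weight (1.4 N), so it was touching nothing.

**Checks that disagreed or were limited:**
- The two ways of locating the bowl along x (camera fit, and the assumed 135 mm from the grip) differ by about 4 mm. I placed it between them.
- The last top-camera fit rested on only 11 points, because the tap and arm blocked the view, so I ignored it.
- While being slid, the gripper drifted up about 1 mm and tilted by up to about 1.7°. The force readings showed no sign of the board being lifted.
- On the way over the rack the strainer sank about 2 cm and tilted 2°. By the measured pose it stayed at least 3 cm above the glasses.
- I checked the glasses by eye only, and they looked undisturbed.

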